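Push a piston home into a V-stop on the garage bench

TASK

With the fingertips, push the piston along the bench top until it sits fully home in the V of the small blue stop, touching both of its faces, and leave it standing there. Push gently and only from outside: do not ram it into the stop, lift it, tip it over or take it between the fingers. Leave the bearing, the relay and the spark plug where they are.

Things in the scene. Friction and masses are not known exactly. Their poses are not given: they have to be found in the camera images.
- piston: Used silver-grey engine piston standing upright on its skirt with the dark crown on top: a cylinder 54 mm in diameter and 50 mm high (small details reach 58 mm), about 0.2 kg, loose. It slides on the bench with ordinary friction. Origin: centre of its underside; z is its axis, up; its turn about z does not matter. It starts nearer to the robot than the stop.
- v_stop: Blue V-stop, fixed to the bench: two upright plates 36 mm high, 10 mm thick, meeting at 90 degrees, inner faces 36 mm long from the apex, a low foot behind. Origin: point on the bench where the piston's axis stands when it touches both faces. Local +x points from there to the apex (38 mm), roughly away from the robot; the mouth opens to -x; plate ends 13 mm along +x, up to 33 mm to either side.
- bearing: Steel ball bearing, flat ring 36 mm in diameter, 11 mm high, loose, a bystander to the right of the piston. Origin: centre of its underside.
- relay: Small black relay 29 x 28 x 36 mm with blade terminals up, loose, a bystander to the right of the piston. Origin: centre of its underside.
- spark_plug: Spark plug lying on its side, 83 x 23 x 20 mm, long axis along its x, loose, a bystander to the right of the piston. Origin: under its centre.
- red_bottle (a point): Fixed orange-red bottle, an obstacle right of the stop: foot of its axis on the bench. Up to 52 mm wide, 80 mm high.
- grey_can (a point): Fixed grey can with a red cap, an obstacle right of and nearer than the piston: foot of its axis on the bench. Up to 68 mm wide, 94 mm high.
- clear_box_top (a point): Top centre of the big clear plastic box of wires (about 330 x 280 mm, its top 280 mm above the bench), which stands on the grey case right of the robot's middle: pass over it on the way.
- charger_corner (a point): Near left corner, on the bench, of the fixed battery charger, a grey box 200 mm high, which extends from here to the right and away. The left edge of the bench top runs about 45 to 75 mm left of the stop's origin: beyond it things fall.

How it is judged:
By the outcome, as a careful person would: the job done as asked, in the order asked, and still so for the second after the job is handed in, with the robot touching nothing.
It also fails if it takes over 56 s, if anything falls off the work surface, if the arm or the gripper's body presses on something with over 40 N, if the wrist force passes 120 N, or if a joint passes its speed limit or range.

ROBOT

A 6-joint arm with a two-finger parallel gripper is mounted at the origin on a cart in front of the work surface, level with it; the furniture and walls round the work are solid. World frame = base frame: x ahead of the robot, y to its left, z up, the work surface at z = 0. Lengths are in mm, angles in rad, forces in N, time in s.
With the tool pointing down it reaches from about 325 to 775 mm from the base axis. Payload 9.3 kg.
Tool frame: the origin (TCP) lies between the finger pads, 19 mm behind the fingertips; this is the grasp point; z points along the fingers, y is the line along which they close (so a half turn about z gives the same grasp; the last joint's range is limited). The gripper opens to 85 mm and grips with 20 to 120 N. Pads are 22 mm wide; open, the fingers measure 114 mm over their backs; the gripper's body (76 mm by 85 mm) begins 54 mm behind the grasp point. The pads swing forward as they close: fully open they stand 13 mm farther back than shut.
Start: joints at [1.153, 0.259, 0.021, 1.334, 0, 1.418], TCP at [143.945, 530.826, 249.979] pointing down, gripper open.
Joint ranges: [-3.04, 3.04], [-0.91, 1.82], [-1.04, 1.36], [-1.92, 1.95], [-1.52, 1.45], [-3.14, 3.14]. Speed limits (rad/s): [2.22, 2.22, 2.79, 3.14, 3.14, 3.14].

INTERFACE

Orientations are given as a unit quaternion [x, y, z, w].
In Python, from station import env gives the robot as it stands.
- The arm moves only by the tool carry_out, never from a script. Its argument "deltas" is a list of rows, each a list of 2 entries, a list of its own where there are three numbers: the shift along the tool's x, y, z in m, then the turn about the tool's z in rad. A call has 1 to 8 rows; each row is the pose to reach, as a shift and turn from the pose commanded when the call began, along the tool's axes at that moment; what a row does not reach only later rows make up. A row lasts 1/10 s, in which the tool goes at most 50 mm and 8.59 degrees, less where a joint would pass 70% of its speed; a pose out of reach is approached as far as the arm can. A call with a gripper value outside its range is refused whole. "grip" is the finger opening in m, from 0 to 0.0854, set as the call begins (left out, the last holds). The fingers move at their own pace and stop on an object; "newtons" is the grip in N (left out, the last holds). Time passes only in rows, so rows that repeat a pose let the fingers close. It gives the time, the measured TCP pose, the force, the opening and the grip force at its end, in the units of the state.
- env.state(): the state, without advancing time (a new reading comes with each control period).
- env.read_camera(name): name is "scene" or "side" or "wrist"; returns a dict with "color" (400x640x3 uint8, red, green, blue), "intrinsics" (3x3 intrinsics, pixels), "distortion" ([k1, k2, p1, p2, k3] as OpenCV has them; the pictures are not rectified), "pose" (4x4, takes a point from camera to world coordinates). Camera axes: x right, y down, z forward; pixel columns grow to the right and rows downward; lengths in mm; the calibration is good to about 2 mm. A picture is of the moment at which its call begins. There is no depth.
- env.finish_job(): hands the job in; it is judged then, once.
The state is a dict: "t": time; "joint_positions": joint angles; "qvel": joint speeds; "joint_torque": joint torques, N m; "ee_pos": TCP position; "eef_rot": TCP orientation; "force": force on the tool from outside, world axes, zero at the start; "wrist_torque": the same for the moment, N m; "grip_width": finger opening in mm; "grip_force": force on a finger pad.
Only numpy, scipy, OpenCV 4.12 (cv2) and the standard library are available. Lean on these libraries where they do the work, as an engineer would, in place of code of your own. Each camera call takes 0.05 s, during which the arm holds its last target. There are 200 camera calls.

## Working session

There is one attempt and no reset: what is moved stays moved. The work goes in short steps, Python scripts to look and compute and a tool call to move; the robot and the scene stay as the last step left them, time stands still between calls to the robot, and variables do not carry over. Pictures are saved under pics/ and viewed, at most 10 in all, crops included, and the job is handed in when it is done.

Besides the shell and the picture viewer there is one more tool, called after ">>>" in YAML: its name, and indented under it one key for each argument. carry_out: Moves the arm, as the interface text tells. Its arguments: {"type":"object","properties":{"deltas":{"type":"array"},"grip":{"type":"number"},"newtons":{"type":"number"}},"required":["deltas"]}

```bash
mkdir -p pics; ls
cat > h.py <<'E'
import numpy as np, cv2
from station import env
def snap(n,f):
    c=env.read_camera(n); cv2.imwrite(f'pics/{f}.png',c['color'][:,:,::-1]); np.savez(f'pics/{f}.npz',**{k:np.array(v) for k,v in c.items()}); return c
def load(f): return np.load(f'pics/{f}.npz')
def ray(c,uv,z=0):
    K=np.array(c['intrinsics'],float);d=np.array(c['distortion'],float);T=np.array(c['pose'],float)
    p=cv2.undistortPoints(np.array(uv,float).reshape(-1,1,2),K,d).reshape(-1,2)
    r=np.c_[p,np.ones(len(p))]@T[:3,:3].T; o=T[:3,3]
    return o+r*((z-o[2])/r[:,2])[:,None]
def proj(c,P):
    T=np.linalg.inv(np.array(c['pose'],float))
    return cv2.projectPoints(np.array(P,float).reshape(-1,3),cv2.Rodrigues(T[:3,:3])[0],T[:3,3],np.array(c['intrinsics'],float),np.array(c['distortion'],float))[0].reshape(-1,2)
E
python3 - <<'E'
from h import *
for n in ['scene','side','wrist']: c=snap(n,n+'0'); print(n,np.round(c['pose'],2).tolist())
s=env.state(); print(s['t'],s['ee_pos'],s['eef_rot'],s['force'])
a=cv2.imread('pics/scene0.png');b=cv2.imread('pics/side0.png')
E
```

```text
pics
scene [[-0.54, 0.72, -0.43, 910.4], [0.84, 0.46, -0.28, 420.83], [-0.0, -0.51, -0.86, 1200.05], [0.0, 0.0, 0.0, 1.0]]
side [[0.94, -0.3, 0.17, 268.86], [-0.34, -0.81, 0.48, -374.11], [-0.01, -0.51, -0.86, 1031.59], [0.0, 0.0, 0.0, 1.0]]
wrist [[0.26, 0.92, 0.28, 72.01], [0.97, -0.25, -0.08, 550.32], [-0.0, 0.29, -0.96, 373.29], [0.0, 0.0, 0.0, 1.0]]
0.15 [143.85347048 530.6589271  249.50181906] [ 1.32000003e-01  9.91249585e-01 -4.86255044e-04 -1.48687397e-04] [0.50033003 0.98891491 0.52707317]
```

View pics/scene0.png

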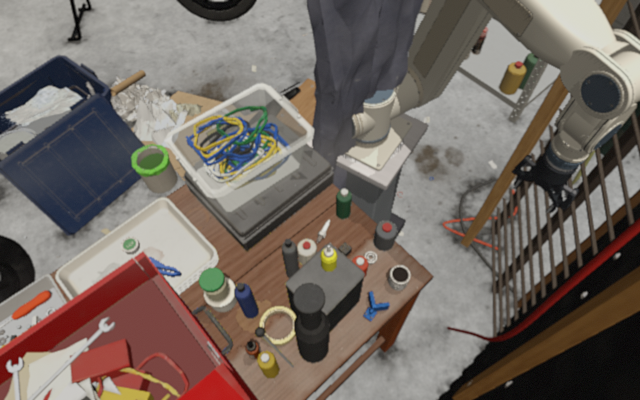

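View pics/side0.png

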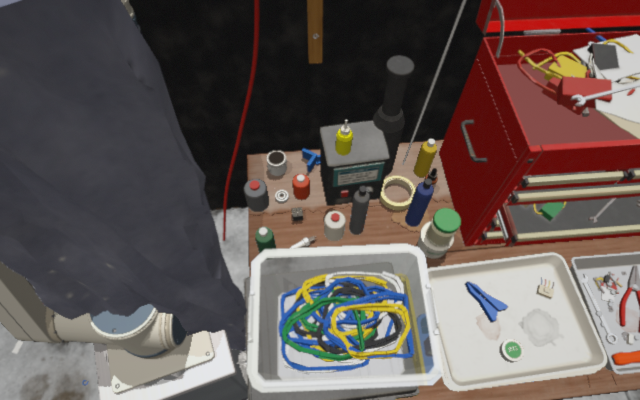

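View pics/wrist0.png

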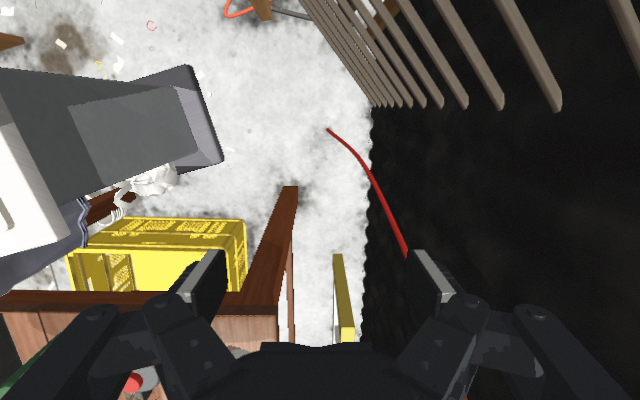

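Scene: piston around (399,277), blue stop around (375,305), red bottle around (360,264), grey can around (386,235). Side: piston around (276,160), stop around (311,158). I'll enlarge both.

Run:
```python
from h import *
a=load('scene0')['color'][215:330,335:445,::-1];b=load('side0')['color'][125:240,240:350,::-1]
im=np.hstack([a,b]); cv2.imwrite('pics/z0.png',cv2.resize(im,None,fx=3.6,fy=3.6,interpolation=cv2.INTER_CUBIC))
for n in ['scene0','side0']:
    c=load(n); h=cv2.cvtColor(c['color'],cv2.COLOR_RGB2HSV)
    m=cv2.inRange(h,(100,120,60),(125,255,255)); k,l,st,ce=cv2.connectedComponentsWithStats(m)
    for i in range(1,k):
        if st[i,4]>60: print(n,st[i],ce[i],ray(c,ce[i],15).round(0))
for n,p in [('scene0',[[399,270],[399,285],[386,228],[360,261],[375,305]]),('side0',[[276,155],[276,170],[254,187],[301,179],[311,158]])]:
    c=load(n);
    print(ray(c,p[0],50),ray(c,p[1],0),ray(c,p[2],94),ray(c,p[3],80),ray(c,p[4],20))
```

```text
scene0 [ 81  99  31  16 178] [ 97.79213483 106.80898876] [[ 411. -835.   15.]]
scene0 [198 118  29  15  70] [212.38571429 123.5       ] [[ 255. -451.   15.]]
scene0 [264 123  24  23 135] [274.35555556 132.54814815] [[ 174. -252.   15.]]
scene0 [187 128  74  43 602] [232.44352159 150.92192691] [[ 309. -321.   15.]]
scene0 [ 67 197  26  13  93] [ 78.62365591 203.86021505] [[ 718. -588.   15.]]
scene0 [ 48 206  46  23 279] [ 69.22939068 217.96774194] [[ 767. -574.   15.]]
scene0 [155 261  25  15 100] [166.74 269.42] [[ 732. -216.   15.]]
scene0 [364 292  25  29 228] [374.06140351 307.12719298] [[513. 321.  15.]]
scene0 [246 303  10  14  82] [250.06097561 309.80487805] [[697.  49.  15.]]
side0 [302 148  19  23 215] [310.80465116 157.70697674] [[509. 324.  15.]]
side0 [409 188  22  37 249] [417.98795181 207.29317269] [[722.  69.  15.]]
side0 [ 305  277  103   75 1293] [352.9682908  303.62645012] [[ 456. -113.   15.]]
side0 [466 283  41  38 504] [485.9484127  301.54960317] [[ 756. -220.   15.]]
side0 [279 287  26  50 302] [287.84437086 308.98344371] [[306. -71.  15.]]
side0 [337 310  21  2
[... 176 characters left out ...]
 348.95813953] [[ 520. -249.   15.]]
side0 [287 334  32  15 192] [302.99479167 341.203125  ] [[ 315. -154.   15.]]
side0 [347 336  12  10  63] [352.14285714 340.38095238] [[ 421. -192.   15.]]
side0 [282 339  87  32 345] [319.13043478 363.60289855] [[ 333. -213.   15.]]
[[398.93437557 329.9751297   50.        ]] [[416.02334817 346.94739522   0.        ]] [[328.90011997 245.79336747  94.        ]] [[445.56166056 233.37843776  80.        ]] [[508.19296948 321.01393664  20.        ]]
[[412.27294043 343.22206728  50.        ]] [[403.37212397 328.86064476   0.        ]] [[322.39013935 234.46794623  94.        ]] [[445.67738425 224.13934184  80.        ]] [[507.53601641 319.65918217  20.        ]]
```

View pics/z0.png

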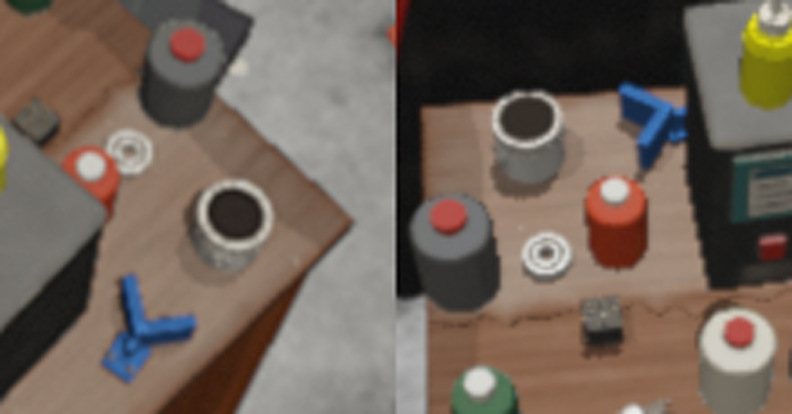

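The zoom shows the piston rim centre at scene (400,274) and side (276.7,158.3), with the V opening toward the piston. I'll refine both and check with an overlay.

Run:
```python
from h import *
S=load('scene0');D=load('side0')
f=lambda c,P,z,o:ray(c,[[ (x)/3.6+o[0],y/3.6+o[1]] for x,y in P],z).round(1)[:,:2].tolist()
os=(335,215);od=(240-110,125)
print('piston',f(S,[(234,212)],50,os),f(D,[(528,120)],50,od))
print('stop ends apex',f(S,[(127,280),(192,322),(142,322)],36,os),f(D,[(624,88),(645,142),(665,115)],36,od))
print('bearing',f(S,[(129,152)],8,os),f(D,[(547,255)],8,od))
print('can cap',f(S,[(188,44)],94,os),f(D,[(449,216)],94,od), 'bottle',f(S,[(91,165)],80,os),f(D,[(614,190)],80,od))
print('edge',f(S,[(350,222),(240,415),(270,367)],0,os),f(D,[(422,107),(600,97)],0,od))
# colour-based: stop blue mask contour at z=36, minAreaRect
for c in (S,D):
    h=cv2.cvtColor(c['color'],cv2.COLOR_RGB2HSV); print([round(float(x),2) for x in np.array(c['intrinsics']).ravel()[:3]])
```

```text
piston [[407.4, 337.5]] [[410.5, 331.6]]
stop ends apex [[491.3, 295.4], [493.5, 351.0], [513.1, 320.4]] [[493.5, 344.7], [491.4, 289.7], [514.9, 308.4]]
bearing [[389.1, 241.2]] [[391.5, 235.6]]
can cap [[325.0, 247.4]] [[325.8, 239.6]] bottle [[444.7, 233.8]] [[445.9, 228.2]]
edge [[344.2, 413.3], [523.0, 411.8], [479.5, 413.8]] [[340.4, 410.6], [480.2, 368.9]]
[457.94, 0.0, 323.31]
[433.85, 0.0, 312.74]
```

Averaging the two views gives the piston at about (409,334), and the stop origin at about (476,321) with yaw about -2°. I'll push along yaw -11° with the fingers slightly open, straddling the outside of the cylinder. First I move above the start point.

>>> carry_out:
  deltas:
    - [[-0.031,-0.016,0],-0.01]
    - [[-0.062,-0.031,0],-0.02]
    - [[-0.093,-0.047,0],-0.03]
    - [[-0.124,-0.062,0],-0.04]
    - [[-0.165,-0.083,0],-0.05]
    - [[-0.206,-0.104,0.02],-0.06]
    - [[-0.247,-0.125,0.04],-0.066]
    - [[-0.247,-0.125,0.05],-0.066]
  grip: 0.02
  newtons: 20

```text
t: 0.95
ee_pos: [352.5, 342.2, 198.3]
eef_rot: [0.102, 0.995, -0.001, -0.0]
force: [-0.0, 0.0, 0.1]
grip_width: 19.9
grip_force: 0.0
```

Run:
```python
from h import *
s=env.state(); print(s['t'],s['ee_pos'],s['eef_rot'],s['force'],s['grip_width'])
w=snap('wrist','w1');a=snap('scene','s1');b=snap('side','d1')
im=np.hstack([a['color'][215:330,335:445,::-1],b['color'][125:240,240:350,::-1]])
im=cv2.resize(im,(640,335)); cv2.imwrite('pics/z1.png',np.vstack([cv2.resize(w['color'][:,:,::-1],(416,260),interpolation=cv2.INTER_AREA)[:, :],])); cv2.imwrite('pics/z1.png',im)
```

```text
0.95 [352.45333219 342.20112423 198.29001426] [ 1.01772246e-01  9.94807238e-01 -9.51089558e-04 -2.54564573e-04] [-0.03755336  0.03161714  0.08652887] 19.889715327600243
```

View pics/w1.png

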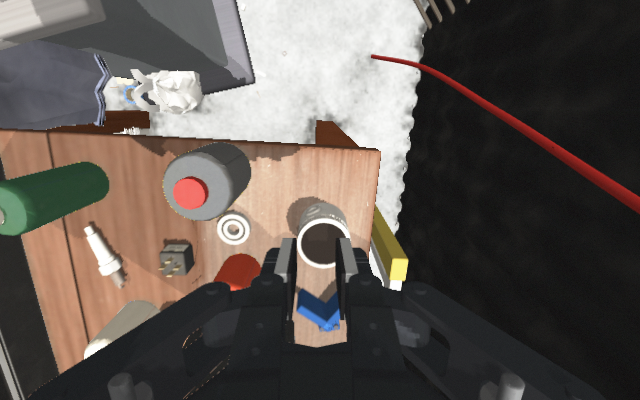

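The wrist view shows the piston rim at about (325,241) and the blue stop at about (318,310), and the path is clear. I'll measure from this closer view.

Run:
```python
from h import *
w=load('w1')
print(ray(w,[[325,241]],50).round(1), ray(w,[[302,293],[339,294],[322,318]],36).round(1).tolist())
print('corner',ray(w,[[380,151],[372,215]],0).round(1), 'bearing',ray(w,[[233,228]],8).round(1))
cv2.imwrite('pics/w1z.png',cv2.resize(w['color'][190:345,250:400,::-1],None,fx=3.8,fy=3.8,interpolation=cv2.INTER_CUBIC))
```

```text
[[405.  340.4  50. ]] [[467.0, 303.1, 36.0], [476.3, 342.3, 36.0], [503.2, 318.0, 36.0]]
corner [[337.9 414.4   0. ]
 [407.4 395.2   0. ]] bearing [[388.3 240.5   8. ]]
```

View pics/w1z.png

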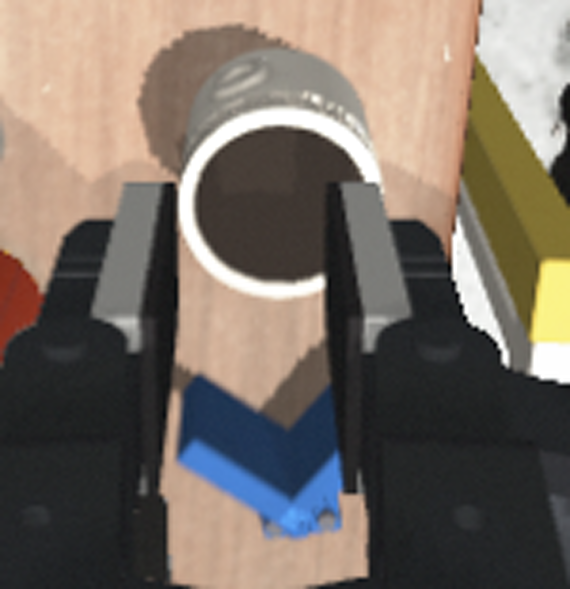

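The zoom shows the piston rim centre at crop (280,203), the inner apex of the V at top (293,497) and bottom (285,435), and the left inner end at top (183,445).

Run:
```python
from h import *
w=load('w1'); g=lambda x,y:[(x+.5)/3.8-.5+250,(y+.5)/3.8-.5+190]
print('piston',ray(w,[g(280,203)],50)[0].round(1),ray(w,[g(280,203)],54)[0].round(1))
print('apex top',ray(w,[g(293,497)],36)[0].round(1),'bottom',ray(w,[g(285,435)],0)[0].round(1),'left end top',ray(w,[g(183,445)],36)[0].round(1),'left end bottom',ray(w,[g(198,378)],0)[0].round(1))
```

```text
piston [406.8 338.4  50. ] [404.9 338.7  54. ]
apex top [507.5 322.6  36. ] bottom [511.8 320.3   0. ] left end top [483.3 294.8  36. ] left end bottom [485.1 297.1   0. ]
```

>>> carry_out:
  deltas:
    - [[0.001,0.003,0.03],0]
    - [[0.001,0.003,0.06],0]
    - [[0.001,0.003,0.09],0]
    - [[0.001,0.003,0.12],0]
    - [[0.001,0.003,0.145],0]
    - [[0.001,0.003,0.16],0]
    - [[0.001,0.003,0.164],0]
    - [[0.001,0.003,0.164],0]

```text
t: 1.9
ee_pos: [348.7, 349.7, 36.3]
eef_rot: [0.098, 0.995, 0.0, -0.0]
force: [0.2, -1.2, 0.1]
grip_width: 20.3
grip_force: 0.0
```

Run:
```python
from h import *
a=snap('scene','s2');b=snap('side','d2');w=snap('wrist','w2')
s=env.state(); print(s['t'],s['ee_pos'],s['eef_rot'],s['force'],s['grip_width'])
im=np.hstack([cv2.resize(x['color'][r:r+115,q:q+110,::-1],None,fx=2.3,fy=2.3,interpolation=cv2.INTER_CUBIC) for x,r,q in((a,215,335),(b,125,240))])
im=np.vstack([im,cv2.resize(w['color'][:,:,::-1],(506,316))]); cv2.imwrite('pics/z2.png',im)
```

```text
2.05 [349.5392781  349.47306375  37.12243388] [9.88704279e-02 9.95099865e-01 6.40597889e-04 6.97802626e-04] [ 0.27378193 -0.26507365 -0.43560825] 20.098602281703858
```

View pics/z2.png

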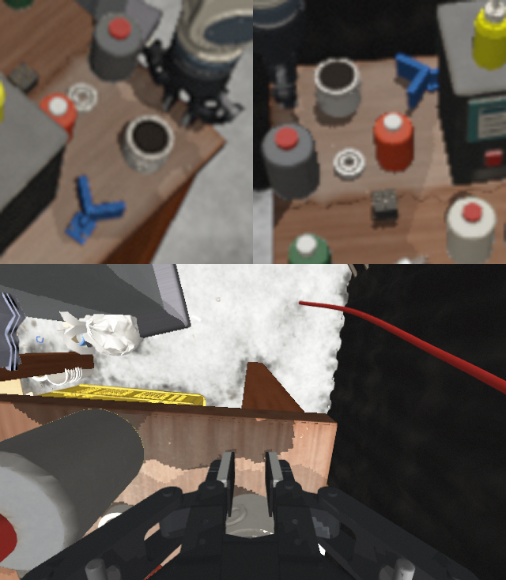

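The fingertips are lined up behind the piston and not yet touching it. Now I push slowly.

>>> carry_out:
  deltas:
    - [[-0.006,-0.001,0],0]
    - [[-0.012,-0.001,0],0]
    - [[-0.017,-0.001,0],0]
    - [[-0.021,-0.001,0],0]
    - [[-0.025,-0.001,0],0]
    - [[-0.029,-0.001,0],0]
    - [[-0.033,-0.001,0],0]
    - [[-0.037,-0.001,0],0]

```text
t: 2.85
ee_pos: [385.5, 340.3, 36.0]
eef_rot: [0.099, 0.995, 0.0, -0.0]
force: [-0.2, -0.1, 1.5]
grip_width: 19.7
grip_force: 0.6
```

>>> carry_out:
  deltas:
    - [[-0.004,0,0],0]
    - [[-0.008,0,0],0]
    - [[-0.012,0,0],0]
    - [[-0.016,0,0],0]
    - [[-0.02,0,0],0]
    - [[-0.024,0,0],0]
    - [[-0.028,0,0],0]
    - [[-0.028,0,0],0]

```text
t: 3.65
ee_pos: [413.5, 334.8, 36.0]
eef_rot: [0.099, 0.995, 0.0, 0.0]
force: [0.3, -1.0, -0.1]
grip_width: 20.0
grip_force: 0.0
```

Run:
```python
from h import *
a=snap('scene','s3');b=snap('side','d3')
s=env.state(); print(s['t'],s['ee_pos'],s['eef_rot'],s['force'],s['grip_width'])
im=np.hstack([cv2.resize(x['color'][r:r+115,q:q+110,::-1],None,fx=3.6,fy=3.6,interpolation=cv2.INTER_CUBIC) for x,r,q in((a,215,335),(b,125,240))])
cv2.imwrite('pics/z3.png',im)
```

```text
3.75 [412.96137931 334.80695602  35.97190841] [ 9.93603083e-02  9.95051513e-01 -6.69505136e-06  1.22690609e-04] [ 0.85736555 -0.51308203 -1.64014663] 19.930543097114672
```

View pics/z3.png

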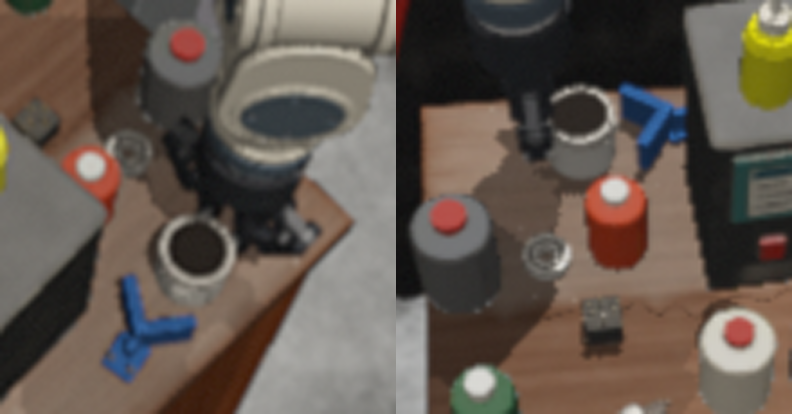

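The piston has moved cleanly, with its rim now at zoom (198,247) scene and (580,115) side.

Run:
```python
from h import *
S=load('scene0');D=load('side0')
f=lambda c,P,z,o:ray(c,[[(x+.5)/3.6-.5+o[0],(y+.5)/3.6-.5+o[1]] for x,y in P],z).round(1)[:,:2].tolist()
print(f(S,[(234,212),(198,247)],50,(335,215)),f(D,[(528,120),(580,115)],50,(130,125)))
```

```text
[[407.0, 336.2], [445.7, 326.9]] [[410.0, 333.2], [449.2, 323.5]]
```

>>> carry_out:
  deltas:
    - [[-0.003,0,0],0]
    - [[-0.006,0,0],0]
    - [[-0.009,0,0],0]
    - [[-0.012,0.001,0],0]
    - [[-0.015,0.001,0],0]
    - [[-0.018,0.001,0],0]
    - [[-0.02,0.001,0],0]
    - [[-0.02,0.001,0],0]

```text
t: 4.55
ee_pos: [432.9, 331.8, 36.0]
eef_rot: [0.099, 0.995, 0.0, 0.0]
force: [-0.7, 0.2, -0.4]
grip_width: 20.1
grip_force: 0.0
```

>>> carry_out:
  deltas:
    - [[-0.001,0,0],0]
    - [[-0.002,0,0],0]
    - [[-0.003,0,0],0]
    - [[-0.004,0,0],0]

```text
t: 4.95
ee_pos: [436.5, 331.1, 36.0]
eef_rot: [0.099, 0.995, -0.0, -0.0]
force: [-1.6, -0.3, 0.4]
grip_width: 20.0
grip_force: 0.4
```

>>> carry_out:
  deltas:
    - [[-0.001,0,0],0]
    - [[-0.002,0,0],0]
    - [[-0.003,0,0],0]

```text
t: 5.25
ee_pos: [438.8, 330.5, 35.9]
eef_rot: [0.099, 0.995, 0.0, -0.001]
force: [-6.7, 1.5, 4.1]
grip_width: 20.0
grip_force: 3.3
```

Run:
```python
from h import *
a=snap('scene','s4');b=snap('side','d4')
s=env.state(); print(s['t'],s['ee_pos'],s['force'],s['grip_width'])
im=np.hstack([cv2.resize(x['color'][r:r+75,q:q+65,::-1],None,fx=6,fy=6,interpolation=cv2.INTER_CUBIC) for x,r,q in((a,255,350),(b,125,270))])
cv2.imwrite('pics/z4.png',im)
```

```text
5.35 [438.7307731  330.52986588  35.89508004] [-5.96678603  0.46533403  2.29119022] 19.97635521747676
```

View pics/z4.png

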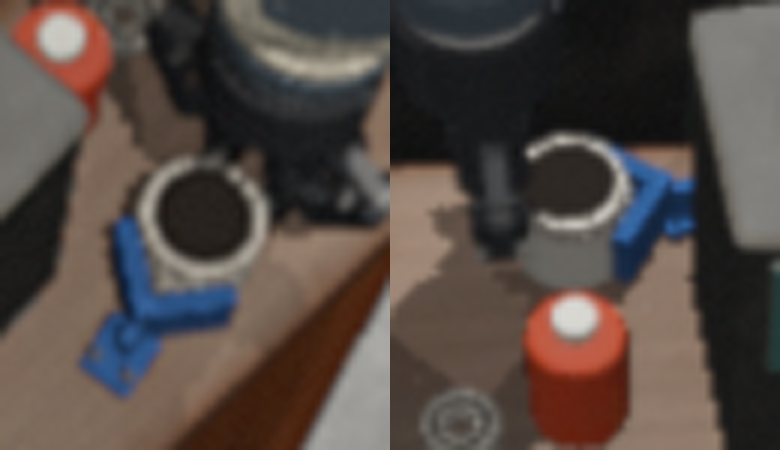

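Contact force is rising and the piston looks to be in the V. I'll press 1–2 mm more to confirm that both faces are touching.

>>> carry_out:
  deltas:
    - [[-0.0005,0,0],0]
    - [[-0.001,0,0],0]
    - [[-0.001,0,0],0]

```text
t: 5.65
ee_pos: [438.9, 330.5, 35.9]
eef_rot: [0.099, 0.995, 0.0, -0.001]
force: [-8.4, 1.9, 4.1]
grip_width: 20.1
grip_force: 4.3
```

It is blocked, and the lateral tool force is about 0, so both faces are carrying load. Now I back off straight, then go up.

>>> carry_out:
  deltas:
    - [[0.001,0,0],0]
    - [[0.003,0,0],0]
    - [[0.006,0,0],0]
    - [[0.012,0,0],0]
    - [[0.022,0,0],0]
    - [[0.036,0,0],0]
    - [[0.045,0,0],0]
    - [[0.045,0,0],0]

```text
t: 6.45
ee_pos: [394.6, 339.4, 36.1]
eef_rot: [0.099, 0.995, -0.0, -0.0]
force: [-1.3, -0.3, -0.7]
grip_width: 20.2
grip_force: 0.0
```

>>> carry_out:
  deltas:
    - [[0.005,0,-0.02],0]
    - [[0.01,0,-0.05],0]
    - [[0.015,0,-0.085],0]
    - [[0.02,0,-0.12],0]
    - [[0.025,0,-0.15],0]
    - [[0.03,0,-0.17],0]
    - [[0.03,0,-0.17],0]
    - [[0.03,0,-0.17],0]

```text
t: 7.25
ee_pos: [366.9, 345.2, 206.0]
eef_rot: [0.099, 0.995, 0.0, 0.0]
force: [0.7, 0.5, 0.6]
grip_width: 20.1
grip_force: 0.0
```

Run:
```python
from h import *
w=snap('wrist','w5');a=snap('scene','s5');b=snap('side','d5')
s=env.state(); print(s['t'],s['ee_pos'],s['force'])
L=[cv2.resize(x['color'][r:r+75,q:q+65,::-1],None,fx=4,fy=4,interpolation=cv2.INTER_CUBIC) for x,r,q in((a,255,350),(b,125,270))]
L.append(cv2.resize(w['color'][190:340,260:390,::-1],(260,300),interpolation=cv2.INTER_CUBIC))
cv2.imwrite('pics/z5.png',np.hstack(L))
```

```text
7.4 [366.67780199 344.85449234 204.8677875 ] [-0.14003384  0.45532245 -0.92646292]
```

View pics/z5.png

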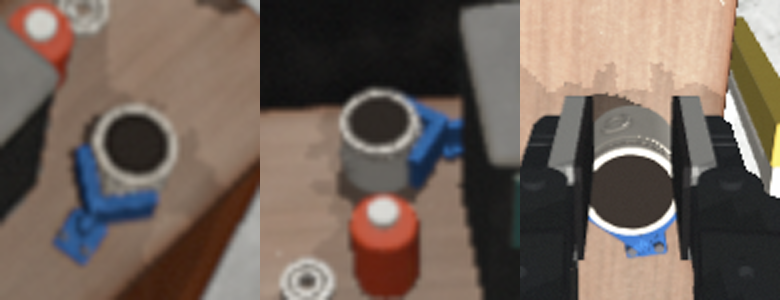

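Run:
```python
from h import *
S=load('s5');D=load('d5');W=load('w5')
g=lambda x,y,k,o:[(x+.5)/k-.5+o[0],(y+.5)/k-.5+o[1]]
print('piston',ray(S,[g(134,145,4,(350,255))],50).round(1),ray(D,[g(120,122,4,(270,125))],50).round(1),ray(W,[g(112,192,2,(260,190))],50).round(1))
# predict stop/piston geometry for homed pose: fit stop axis from blue outlines before contact
for n in('scene','side'):
    c=load(n+'0');h=cv2.cvtColor(c['color'],cv2.COLOR_RGB2HSV);m=cv2.inRange(h,(100,120,60),(125,255,255))
    for yaw in(-3,0,3):
        pass
f=lambda c,P,o:[ray(c,[g(x,y,3.6,o)],36)[0,:2].round(1).tolist() for x,y in P]
print('stop apex/ends',f(load('scene0'),[(127,280),(192,322),(142,322)],(335,215)),f(load('side0'),[(624,88),(645,142),(665,115)],(130,125)))
```

```text
piston [[473.6 322.6  50. ]] [[474.1 319.5  50. ]] [[472.1 324.4  50. ]]
stop apex/ends [[491.0, 294.0], [493.1, 349.7], [512.8, 319.1]] [[493.0, 346.2], [490.8, 291.2], [514.4, 310.0]]
```

The piston's lateral offset from the V axis is about 0, forward motion was blocked, it stands upright, and the bystanders look untouched.

```bash
python3 -c "
from station import env
print(env.finish_job())"
```

```text
the job is handed in; nothing more can be done
None
```

The piston was pushed into the blue V-stop and left standing there; force and camera checks indicate it touches both faces, the arm is clear and the job is handed in.

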